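# Release and open a tray loader with a dowel

### The job

The tray loader's drawer is latched shut. Take the wooden dowel from its stand, feel for the small release hole behind the drawer in the rear of the loader's top, and push the spring latch down through it with the dowel, gently (never more than 20 N on the loader), until the drawer pops out a little. Finish with the drawer pulled all the way out and the dowel standing in its stand again, in whichever order you like, and with nothing held; leave the other things on the bench alone.

Things in the scene. Friction and masses are not known exactly. Their poses are not given: they have to be found in the camera images.
- loader: White box, the tray loader, fixed to the bench: 170 (x) by 130 (y) by 90 mm high. Origin at the centre of its underside; its own -x is the front, where the drawer comes out; z up. On the rear of its flat top lies a 4 mm thick steel plate, 56 (x) by 60 (y) mm, top 94 mm above the bench, with the round 15 mm release hole (1 mm chamfer) in its middle.
- hole_mark (a point): Nominal centre of the release hole, level with the steel plate's top: 55 mm behind the loader's centre (its +x), 94 mm above the bench; axes as the loader's. The plate is fastened through slots, so the true hole lies anywhere up to 8 mm from here, either way, along the loader's y; along x it is exact.
- latch_mark (a point): Mean rest height of the latch's flat black pad (24 by 34 mm, under the hole), 25 mm below the plate's top; the true rest height is up to 6 mm higher or lower. A spring pushes it up: about 3 N at first, 6 to 7 N when the latch lets go after 7 mm of travel. At 9.5 mm it meets a hard stop, where the force shoots up.
- drawer (a joint): How far the drawer is out, in m: 0 to 0.001 latched shut, about 0.024 after it has popped out by its ejector spring (it stays there), 0.100 at its end stop. It slides towards the loader's -x against about 1.5 N of friction and stays where it is left.
- finger_pull (a point): Grip point of the drawer's pull: an upright dark steel post, 14 mm in diameter, from 34 to 84 mm above the bench, 40 mm in front of the grey drawer front and joined to it by a 12 mm wide bar 34 to 46 mm above the bench. The point is on the post's axis, 66 mm above the bench; axes as the loader's; it moves with the drawer.
- dowel: Plain light wooden dowel, 12 mm in diameter, 140 mm long, with 1 mm chamfered foot, 12 g, standing upright in its stand. Origin at the centre of its lower end, z along it to the upper end.
- stand: Black square block, 64 by 64 by 40 mm high, fixed to the bench, with a round hole 15.5 mm wide (2 mm chamfer) and 30 mm deep in the middle of its top, where the dowel stands. Origin at the centre of its underside; the dowel's lower end rests 10 mm above the bench.
- jar: Bystander: small amber jar with white cap, 54 mm wide, 65 mm high. Origin at the centre of its underside.
- parts_tray: Bystander: low clear sorting tray, 80 by 140 by 22 mm. Origin at the centre of its underside.
- eyepiece: Bystander: black microscope eyepiece, 42 mm wide, 52 mm high, standing upright. Origin at the centre of its underside.
Not all that is in view belongs to the job. What is shaped like the stand but green or purple is not meant.

How it is judged:
By the outcome, as a careful person would: the job done as asked, in the order asked, and still so for the second after the job is handed in, with the robot touching nothing.
It also fails if it takes over 72 s, if anything falls off the work surface, if the arm or the gripper's body presses on something with over 40 N, if the wrist force passes 120 N, or if a joint passes its speed limit or range.

### The arm

A 6-joint arm with a two-finger parallel gripper is mounted at the origin on the work surface. World frame = base frame: x ahead of the robot, y to its left, z up, the work surface at z = 0. Lengths are in mm, angles in rad, forces in N, time in s.
With the tool pointing down it reaches from about 300 to 875 mm from the base axis. Payload 6.4 kg.
Tool frame: the origin (TCP) lies at the very end of the fingers, on their centre line; the grasp point (between the pads) lies 19 mm behind it; z points along the fingers, y is the line along which they close (so a half turn about z gives the same grasp; the last joint's range is limited). The gripper opens to 88 mm and grips with 3 to 60 N. Pads are 18 mm wide; open, the fingers measure 123 mm over their backs; the gripper's body (75 mm by 187 mm) begins 45 mm behind the grasp point.
Start: joints at [-1.357, 0.181, 1.607, -0, 1.354, -0.206], TCP at [234.374, -525.081, 210.514] pointing down, gripper open.
Joint ranges: [-2.99, 2.99], [-0.89, 2.07], [0.3, 2.58], [-1.14, 4.28], [0, 2.63], [-3.12, 3.12]. Speed limits (rad/s): [2.57, 2.57, 3.01, 3.14, 3.14, 3.14].

### API

Orientations are given as a unit quaternion [x, y, z, w].
In Python, from bench import get_state, camera, close_job gives the robot as it stands.
- The arm moves only by the tool servo_tool, never from a script. Its argument "commands" is a list of rows, each an object of numbers: "dx", "dy", "dz": the shift along the tool's x, y, z in units of 50 mm (1.0 is 50 mm); "spin": the turn about the tool's z in units of 5 degrees (1.0 is 5 degrees); "hand": the finger opening in mm, from 0 to 88.1. A call has 1 to 8 rows; each row shifts and turns the commanded pose from where the row before left it, along the tool's axes as they then stand; what a row does not reach is not made up. A row lasts 1/8 s, in which the tool goes at most 62.5 mm and 10.7 degrees, less where a joint would pass 70% of its speed; a pose out of reach is approached as far as the arm can. A call is refused whole if a number of a shift passes 1 or a number of a turn 1, either way. A call with a gripper value outside its range is refused whole. The fingers move at their own pace and stop on an object; "force" is the grip in N (left out, the last holds). Time passes only in rows, so rows that do not move let the fingers close. It gives the time, the measured TCP pose, the force, the opening and the grip force at its end, in the units of the state.
- get_state(): the state, without advancing time (a new reading comes with each control period).
- camera(name): name is "side" or "top"; returns a dict with "color" (420x560x3 uint8, red, green, blue), "range_z" (420x560 float32, mm along the optical axis (not along the pixel's ray), 0 where there is no reading), "mtx" (3x3 intrinsics, pixels), "k1" (the pictures are not rectified: a ray, as slopes to the right and down, at radius r is drawn at 1 + k1 r^2 times it, then the intrinsics apply), "view" (4x4, takes a point from world to camera coordinates). Camera axes: x right, y down, z forward; pixel columns grow to the right and rows downward; lengths in mm; the calibration is good to about 2 mm. A picture is of the moment at which its call begins.
- close_job(): hands the job in; it is judged then, once.
The state is a dict: "time": time; "qpos": joint angles; "joint_vel": joint speeds; "joint_efforts": joint torques, N m; "position": TCP position; "orientation": TCP orientation; "force": force on the tool from outside, world axes, zero at the start; "ft_torque": the same for the moment, N m; "width": finger opening in mm; "grip_force": force on a finger pad.
Only numpy, scipy, OpenCV 4.12 (cv2) and the standard library are available. Lean on these libraries where they do the work, as an engineer would, in place of code of your own. Each camera call takes 0.05 s, during which the arm holds its last target. There are 200 camera calls.

## Working session

There is one attempt and no reset: what is moved stays moved. The work goes in short steps, Python scripts to look and compute and a tool call to move; the robot and the scene stay as the last step left them, time stands still between calls to the robot, and variables do not carry over. Pictures are saved under pics/ and viewed, at most 10 in all, crops included, and the job is handed in when it is done.

Besides the shell and the picture viewer there is one more tool, called as a command line: name --argument value ..., lists and objects as JSON in quotes. servo_tool: Moves the arm, as the interface text tells. Its arguments: {"type":"object","properties":{"commands":{"type":"array","items":{"type":"object","properties":{"dx":{"type":"number"},"dy":{"type":"number"},"dz":{"type":"number"},"spin":{"type":"number"},"hand":{"type":"number"}}}},"force":{"type":"number"}},"required":["commands"]}

```bash
ls; mkdir -p pics
cat > h.py <<'E'
import numpy as np, cv2, pickle
from bench import get_state, camera
def snap(n,f):
    c=camera(n); pickle.dump(c,open(f'{f}.pkl','wb')); cv2.imwrite(f'pics/{f}.png',cv2.cvtColor(c['color'],cv2.COLOR_RGB2BGR)); return c
def load(f): return pickle.load(open(f'{f}.pkl','rb'))
def ray(c,u,v):
    M=np.array(c['mtx'],float)
    s=cv2.undistortPoints(np.array([[[u,v]]],float),M,np.array([c['k1'],0,0,0,0.]))[0,0]
    R=np.array(c['view'])[:3,:3];t=np.array(c['view'])[:3,3]
    return -R.T@t, R.T@np.array([s[0],s[1],1.])
def atz(c,u,v,z):
    o,d=ray(c,u,v); return o+d*(z-o[2])/d[2]
def atd(c,u,v):
    o,d=ray(c,u,v); return o+d*c['range_z'][int(round(v)),int(round(u))]
def proj(c,p):
    V=np.array(c['view']);q=V[:3,:3]@np.array(p)+V[:3,3]
    s=q[:2]/q[2]; s=s*(1+c['k1']*(s@s)); return (np.array(c['mtx'])@[s[0],s[1],1])[:2]
E
python3 - <<'E'
from h import *
for n in('top','side'):
    c=snap(n,n+'0'); o,d=ray(c,280,210); print(n,o.round(),d.round(2),c['k1'],c['mtx'][0][0])
print(get_state())
E
```

```text
pics
top [ 455.  -78. 1008.] [ 0.15  0.03 -0.99] -0.13951375703733587 442.1921278231059
side [ 394. -957.  716.] [ 0.17  0.81 -0.56] -0.03978274328101815 459.6616060373548
{'time': 0.1, 'qpos': array([-1.35731699e+00,  1.81420493e-01,  1.60783446e+00,  1.53251173e-06,
        1.35379706e+00, -2.06300116e-01]), 'joint_vel': array([ 0.00014418, -0.00027666, -0.00101468, -0.0020136 , -0.00128698,
        0.00091135]), 'joint_efforts': array([ 7.45096404e-04, -4.34820592e+01, -3.42694259e+01,  7.04361638e-02,
        3.39638279e-02, -3.70491102e-05]), 'position': array([ 234.25806121, -524.58710037,  209.76181578]), 'orientation': array([ 9.78053671e-01,  2.08351828e-01, -1.87109269e-06, -7.29676091e-04]), 'force': array([ 0.47129856, -0.15263744, -0.33931141]), 'ft_torque': array([-0.03804206,  0.00683937, -0.00883083]), 'grip_force': 0.0, 'width': 88.09070223242075}
```

View pics/top0.png

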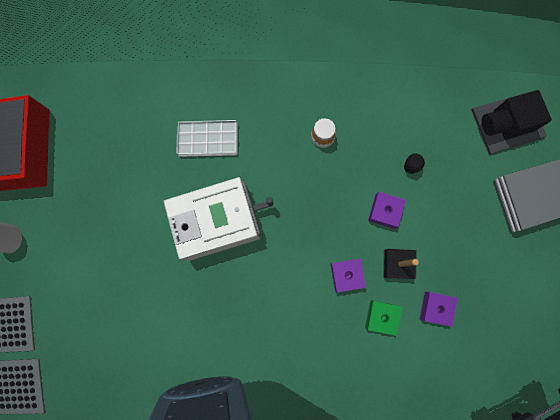

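View pics/side0.png

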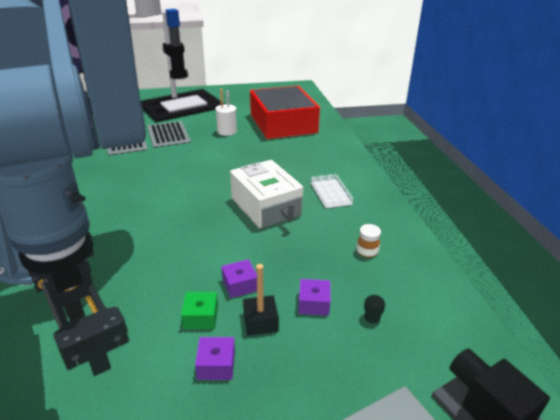

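The top view shows the loader at about (212,219), with its pull at (268,203). The black stand holding the dowel is at (400,264), and green and purple lookalike blocks are at (388,209), (348,275), (384,318) and (440,309). Only the black block with the dowel fits the description. I'll confirm it in an enlarged crop.

Run:
```python
from h import *
im=cv2.imread('pics/top0.png')
a=cv2.resize(im[170:270,155:285],None,fx=6,fy=6,interpolation=cv2.INTER_CUBIC)[:600,:780]
cv2.imwrite('pics/cropL.png',a)
b=cv2.resize(im[235:295,370:440],None,fx=8,fy=8,interpolation=cv2.INTER_CUBIC); cv2.imwrite('pics/cropS.png',b)
```

```text
(no output)
```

View pics/cropL.png

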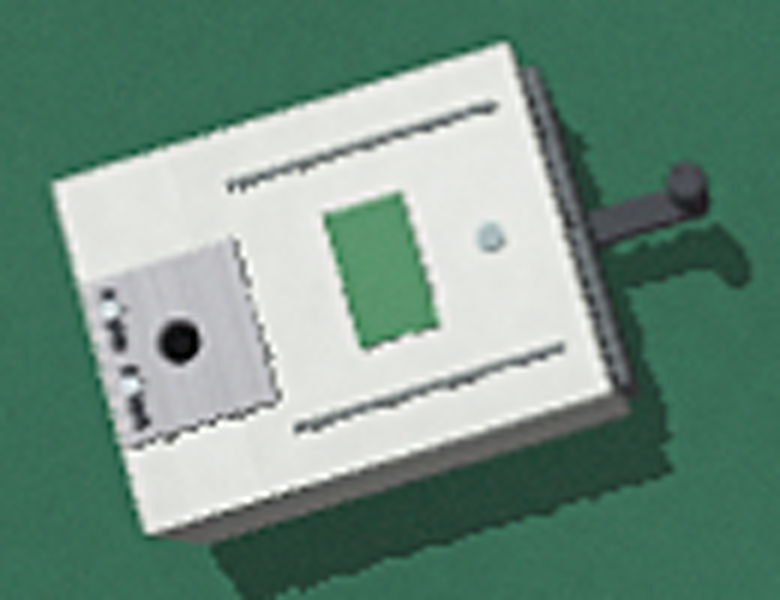

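View pics/cropS.png

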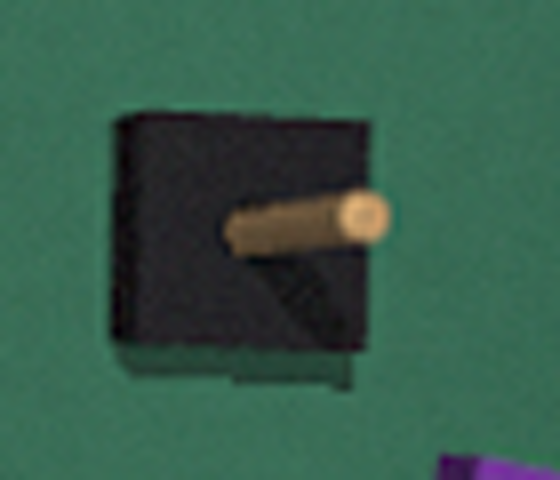

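The loader crop shows the plate with its dark release hole at crop (180,341) and the pull's post top at (688,185). The stand crop shows the black block holding the light dowel, whose top is at (365,216). That is the stand meant.

Run:
```python
from h import *
c=load('top0')
L=lambda U,V:((U+.5)/6-.5+155,(V+.5)/6-.5+170)
S=lambda U,V:((U+.5)/8-.5+370,(V+.5)/8-.5+235)
cor=np.array([atz(c,*L(*p),90)[:2] for p in [(53,184),(508,42),(618,392),(148,533)]])
print('corners',cor.round(1)); print('sides',np.linalg.norm(np.roll(cor,-1,0)-cor,axis=1).round(1))
# fit rect: rear-left.. local: rear=+x
loc={}
ctr=cor.mean(0)
fx=(cor[0]+cor[3]-cor[1]-cor[2]); a=np.arctan2(fx[1],fx[0]); 
fy=(cor[0]+cor[1]-cor[2]-cor[3]); print('yaw x',np.degrees(a),'y-dir',np.degrees(np.arctan2(fy[1],fy[0])))
X=np.array([np.cos(a),np.sin(a)]);Y=np.array([-X[1],X[0]])
h=atz(c,*L(180,341),94)[:2]; print('ctr',ctr,'hole',h,'local',(h-ctr)@X,(h-ctr)@Y)
for p in [(235,238),(280,402),(133,445),(90,282)]:
    q=atz(c,*L(*p),94)[:2]-ctr; print('plate',q@X,q@Y)
q=atz(c,*L(688,185),84)[:2]; print('post',q,(q-ctr)@X,(q-ctr)@Y)
print('dowel top',atz(c,*S(365,216),150),'foot',atz(c,*S(240,232),40), 'depth',c['range_z'][261,415], atd(c,*S(365,216)))
sc=np.array([atz(c,*S(*p),40)[:2] for p in [(130,115),(370,122),(365,350),(127,343)]]);print(sc.round(1),sc.mean(0))
print('loader depth', atd(c,*L(400,180)), atd(c,*L(688,185)))
s=load('side0'); 
for p in ([*atz(c,*S(365,216),150)[:2],150],[*sc.mean(0),40],[*h,94],[*q,84]): print('side proj',proj(s,p).round(1))
a=cv2.imread('pics/side0.png')
b=np.hstack([cv2.resize(a[150:240,220:320],(400,360),interpolation=cv2.INTER_CUBIC),cv2.resize(a[250:340,220:320],(400,360),interpolation=cv2.INTER_CUBIC)]);cv2.imwrite('pics/sidec.png',b)
```

```text
corners [[610.7 203.2]
 [665.9  42. ]
 [542.3  -2. ]
 [488.  160.8]]
sides [170.4 131.2 171.7 129.8]
yaw x 108.68838814516076 y-dir 19.31918797142202
ctr [576.72000166 100.99730727] hole [555.29624645 152.39719549] local 55.55446265836574 3.8245882735980707
plate 27.17108856617818 -25.651037569278746
plate 27.267791581851977 34.8635390174216
plate 81.20562835146448 34.22697336675227
plate 81.05200200221445 -25.878191761733092
post [617.03367178 -23.54006501] -130.8885158319855 1.716250202810655
dowel top [ 492.50432841 -315.42178607  150.        ] foot [ 492.18416587 -311.03779793   40.        ] depth 849.13245 [ 492.50095631 -315.40011305  150.07814762]
[[ 523.6 -280.5]
 [ 523.1 -347.5]
 [ 460.6 -345.8]
 [ 461.3 -279.9]] [ 492.17109364 -313.4113326 ]
loader depth [615.46973685  78.34040584  88.29253399] [616.80740455 -23.61565777  85.29397962]
side proj [259.9 265.8]
side proj [260.3 306.9]
side proj [255.  168.6]
side proj [290.4 203.7]
```

View pics/sidec.png

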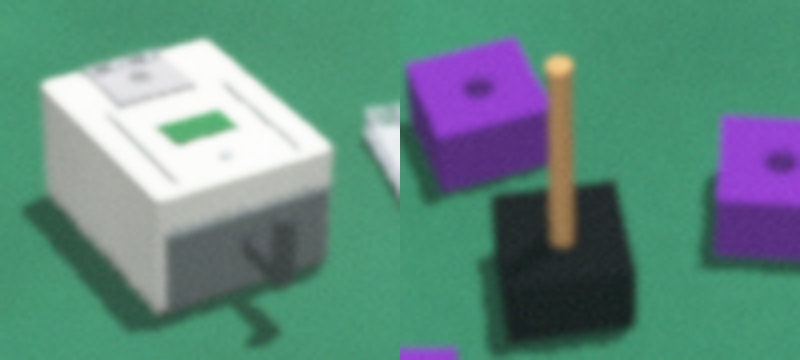

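The side view matches the projections of the top-view points: the dowel top is at about (260,266) and the hole at (255,169), both within 1 px. First I'll spin −85° so that tool x points along loader +x.

servo_tool --commands '[{"spin":-1,"hand":70},{"spin":-1},{"spin":-1},{"spin":-1},{"spin":-1},{"spin":-1},{"spin":-1},{"spin":-1}]' --force 25

```text
validation failed for argument at $.co...
```

servo_tool --commands '[{"spin":-1},{"spin":-1},{"spin":-1},{"spin":-1},{"spin":-1},{"spin":-1},{"spin":-1},{"spin":-1}]'

```text
validation failed for argument at $.co...
```

servo_tool --commands '[{"spin":-1},{"dx":0.3,"dy":0.8},{"dx":0.3,"dy":0.8},{"dx":0.3,"dy":0.8},{"dx":0.3,"dy":0.8},{"dx":0.3,"dy":0.8},{"dx":0.3,"dy":0.8},{"dx":0.3,"dy":0.8}]'

```text
validation failed for argument at $.co...
```

```bash
cat >> h.py <<'E'
def to(p):
    from scipy.spatial.transform import Rotation as Ro
    s=get_state(); R=Ro.from_quat(s['orientation']).as_matrix()
    print('t',round(s['time'],2),'pos',s['position'].round(1),'toolx',np.degrees(np.arctan2(R[1,0],R[0,0])).round(2),'tilt',R[:,2].round(4),'delta/50',(R.T@(np.array(p)-s['position'])/50).round(3),'F',s['force'].round(2),'w',round(s['width'],1),round(s['grip_force'],1))
E
python3 -c "
from h import *
to([492.4,-314.8,96])"
```

```text
t 0.1 pos [ 234.3 -524.6  209.8] toolx 24.05 tilt [-3.0e-04  1.4e-03 -1.0e+00] delta/50 [ 6.424 -1.724  2.28 ] F [ 0.47 -0.15 -0.34] w 88.1 0.0
```

servo_tool --commands '[{"dx":0.0,"dy":0.0,"dz":0.0,"spin":-1.0,"hand":70.0}]' --force 25.0

```text
time: 0.22
position: [234.3, -524.7, 209.9]
orientation: [0.968, 0.252, 0.0, -0.001]
force: [0.6, 0.4, -0.4]
width: 79.8
grip_force: 0.0
```

A row with every field filled in is accepted, so I'll write them all out.

servo_tool --commands '[{"dx":0,"dy":0,"dz":0,"spin":-1,"hand":70},{"dx":0,"dy":0,"dz":0,"spin":-1,"hand":70},{"dx":0,"dy":0,"dz":0,"spin":-1,"hand":70},{"dx":0,"dy":0,"dz":0,"spin":-1,"hand":70},{"dx":0,"dy":0,"dz":0,"spin":-1,"hand":70},{"dx":0,"dy":0,"dz":0,"spin":-1,"hand":70},{"dx":0,"dy":0,"dz":0,"spin":-1,"hand":70},{"dx":0,"dy":0,"dz":0,"spin":-1,"hand":70}]'

```text
time: 1.23
position: [234.3, -524.7, 210.0]
orientation: [0.823, 0.568, 0.0, -0.0]
force: [0.0, 0.1, -0.1]
width: 70.1
grip_force: 0.0
```

servo_tool --commands '[{"dx":0,"dy":0,"dz":0,"spin":-1,"hand":70},{"dx":0,"dy":0,"dz":0,"spin":-1,"hand":70},{"dx":0,"dy":0,"dz":0,"spin":-1,"hand":70},{"dx":0,"dy":0,"dz":0,"spin":-1,"hand":70},{"dx":0,"dy":0,"dz":0,"spin":-1,"hand":70},{"dx":0,"dy":0,"dz":0,"spin":-1,"hand":70},{"dx":0,"dy":0,"dz":0,"spin":-1,"hand":70},{"dx":0,"dy":0,"dz":0,"spin":-1,"hand":70}]'

```text
time: 2.22
position: [234.3, -524.7, 210.0]
orientation: [0.579, 0.815, 0.0, -0.0]
force: [-0.2, -0.1, 0.1]
width: 70.4
grip_force: 0.0
```

servo_tool --commands '[{"dx":0.3,"dy":0.8,"dz":0,"spin":0,"hand":70},{"dx":0.3,"dy":0.8,"dz":0,"spin":0,"hand":70},{"dx":0.3,"dy":0.8,"dz":0,"spin":0,"hand":70},{"dx":0.3,"dy":0.8,"dz":0,"spin":0,"hand":70},{"dx":0.3,"dy":0.8,"dz":0,"spin":0,"hand":70},{"dx":0.3,"dy":0.8,"dz":0,"spin":0,"hand":70},{"dx":0.3,"dy":0.8,"dz":0,"spin":0,"hand":70}]'

```text
time: 3.1
position: [465.5, -333.2, 210.1]
orientation: [0.58, 0.814, 0.0, -0.0]
force: [0.1, -0.8, -0.5]
width: 69.8
grip_force: 0.0
```

```bash
python3 -c "
from h import *
to([492.4,-314.8,96])"
```

```text
t 3.1 pos [ 465.5 -333.2  210.1] toolx 109.05 tilt [-5.e-04  5.e-04 -1.e+00] delta/50 [0.171 0.629 2.282] F [ 0.09 -0.76 -0.51] w 69.8 0.0
```

servo_tool --commands '[{"dx":0.17,"dy":0.63,"dz":0,"spin":0,"hand":60},{"dx":0,"dy":0,"dz":0,"spin":0,"hand":60},{"dx":0,"dy":0,"dz":0.6,"spin":0,"hand":60},{"dx":0,"dy":0,"dz":0.6,"spin":0,"hand":60},{"dx":0,"dy":0,"dz":0.6,"spin":0,"hand":60},{"dx":0,"dy":0,"dz":0.48,"spin":0,"hand":60},{"dx":0,"dy":0,"dz":0,"spin":0,"hand":20},{"dx":0,"dy":0,"dz":0,"spin":0,"hand":20}]'

```text
time: 4.1
position: [491.7, -317.0, 97.4]
orientation: [0.581, 0.814, -0.0, 0.0]
force: [-0.2, 0.4, 0.3]
width: 42.1
grip_force: 0.0
```

servo_tool --commands '[{"dx":0,"dy":0,"dz":0,"spin":0,"hand":20},{"dx":0,"dy":0,"dz":0,"spin":0,"hand":5},{"dx":0,"dy":0,"dz":0,"spin":0,"hand":5},{"dx":0,"dy":0,"dz":0,"spin":0,"hand":5},{"dx":0,"dy":0,"dz":0,"spin":0,"hand":5}]'

```text
time: 4.72
position: [492.0, -316.4, 97.0]
orientation: [0.58, 0.814, -0.0, 0.0]
force: [-0.3, 0.7, 2.7]
width: 11.2
grip_force: 25.0
```

```bash
python3 -c "
from h import *
to([492.4,-314.8,96])"
```

```text
t 4.72 pos [ 492.  -316.4   97. ] toolx 109.06 tilt [ 5.e-04 -6.e-04 -1.e+00] delta/50 [0.027 0.017 0.019] F [-0.3   0.67  2.74] w 11.2 25.0
```

Gripped. Now I'll lift slowly at first, then clear.

servo_tool --commands '[{"dx":0,"dy":0,"dz":-0.2,"spin":0,"hand":5},{"dx":0,"dy":0,"dz":-0.4,"spin":0,"hand":5},{"dx":0,"dy":0,"dz":-0.6,"spin":0,"hand":5},{"dx":0,"dy":0,"dz":-0.6,"spin":0,"hand":5},{"dx":0,"dy":0,"dz":-0.5,"spin":0,"hand":5},{"dx":0,"dy":0,"dz":0,"spin":0,"hand":5}]'

```text
time: 5.48
position: [492.9, -317.0, 214.1]
orientation: [0.58, 0.814, -0.0, 0.002]
force: [0.6, -1.1, -2.0]
width: 11.2
grip_force: 25.0
```

Run:
```python
from h import *
to([555.3,152.4,200])
c=snap('top','t1'); s=snap('side','s1')
st=get_state()['position']
print(proj(s,st), proj(s,[st[0],st[1],st[2]-87]), proj(s,[st[0],st[1],st[2]+53]))
a=cv2.imread('pics/s1.png'); u,v=proj(s,st-[0,0,30]).astype(int)
cv2.imwrite('pics/s1c.png',cv2.resize(a[v-65:v+65,u-65:u+65],None,fx=4,fy=4,interpolation=cv2.INTER_CUBIC)); print(u-65,v-65)
```

```text
t 5.47 pos [ 492.9 -317.   214.1] toolx 109.06 tilt [ 0.0035 -0.0033 -1.    ] delta/50 [8.468 4.245 0.256] F [ 0.56 -1.08 -1.99] w 11.2 25.0
[258.9531625  240.06999177] [259.58220296 276.46136749] [258.53863221 215.66100847]
194 188
```

View pics/s1c.png

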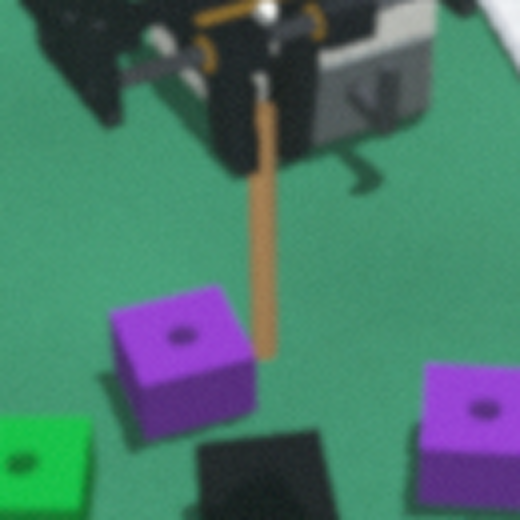

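The foot is at crop (264,357), i.e. (259.6,277). The prediction is (259.6,276.5), so the dowel hangs straight with its foot 87 mm below the TCP. Next, over to the hole.

servo_tool --commands '[{"dx":0.8,"dy":0.4,"dz":0,"spin":0,"hand":5},{"dx":0.9,"dy":0.45,"dz":0,"spin":0,"hand":5},{"dx":0.9,"dy":0.45,"dz":0,"spin":0,"hand":5},{"dx":0.9,"dy":0.45,"dz":0,"spin":0,"hand":5},{"dx":0.9,"dy":0.45,"dz":0,"spin":0,"hand":5},{"dx":0.9,"dy":0.45,"dz":0,"spin":0,"hand":5},{"dx":0.9,"dy":0.45,"dz":0,"spin":0,"hand":5},{"dx":0.9,"dy":0.45,"dz":0,"spin":0,"hand":5}]'

```text
time: 6.58
position: [542.6, 79.1, 209.7]
orientation: [0.58, 0.814, -0.001, -0.001]
force: [0.0, -0.6, -0.4]
width: 11.0
grip_force: 25.0
```

servo_tool --commands '[{"dx":0.9,"dy":0.45,"dz":0,"spin":0,"hand":5},{"dx":0.44,"dy":0.23,"dz":0,"spin":0,"hand":5},{"dx":0,"dy":0,"dz":0,"spin":0,"hand":5},{"dx":0,"dy":0,"dz":0,"spin":0,"hand":5}]'

```text
time: 7.08
position: [553.2, 151.1, 210.3]
orientation: [0.58, 0.814, -0.001, -0.001]
force: [0.4, 0.2, -0.3]
width: 11.0
grip_force: 25.0
```

```bash
python3 -c "
from h import *
to([554.9,150.8,186])"
```

```text
t 7.08 pos [553.2 151.1 210.3] toolx 109.05 tilt [-2.1e-03 -6.0e-04 -1.0e+00] delta/50 [-0.017  0.031  0.486] F [ 0.39  0.25 -0.34] w 11.0 25.0
```

servo_tool --commands '[{"dx":-0.017,"dy":0.03,"dz":0.25,"spin":0,"hand":5},{"dx":0,"dy":0,"dz":0.25,"spin":0,"hand":5},{"dx":0,"dy":0,"dz":0,"spin":0,"hand":5},{"dx":0,"dy":0,"dz":0,"spin":0,"hand":5}]'

```text
time: 7.58
position: [555.6, 151.2, 186.4]
orientation: [0.58, 0.814, -0.0, -0.0]
force: [0.5, 0.3, 0.4]
width: 11.1
grip_force: 25.0
```

servo_tool --commands '[{"dx":0,"dy":0,"dz":0.02,"spin":0,"hand":5},{"dx":0,"dy":0,"dz":0.02,"spin":0,"hand":5},{"dx":0,"dy":0,"dz":0.02,"spin":0,"hand":5},{"dx":0,"dy":0,"dz":0,"spin":0,"hand":5}]'

```text
time: 8.07
position: [555.5, 151.5, 183.4]
orientation: [0.58, 0.814, -0.0, -0.0]
force: [-0.3, 0.1, -0.3]
width: 11.2
grip_force: 25.0
```

Run:
```python
from h import *
to([554.9,150.8,181])
s=snap('side','s2'); p=get_state()['position']; print(proj(s,p-[0,0,87]),proj(s,[555.3,152.4,94]))
a=cv2.imread('pics/s2.png')
cv2.imwrite('pics/s2c.png',cv2.resize(a[130:210,210:310],None,fx=6,fy=6,interpolation=cv2.INTER_CUBIC))
```

```text
t 8.07 pos [555.5 151.5 183.4] toolx 109.06 tilt [-1.e-04 -0.e+00 -1.e+00] delta/50 [-0.01  -0.017  0.049] F [-0.29  0.12 -0.29] w 11.2 25.0
[255.18135529 167.90171123] [255.04153589 168.55896461]
```

View pics/s2c.png

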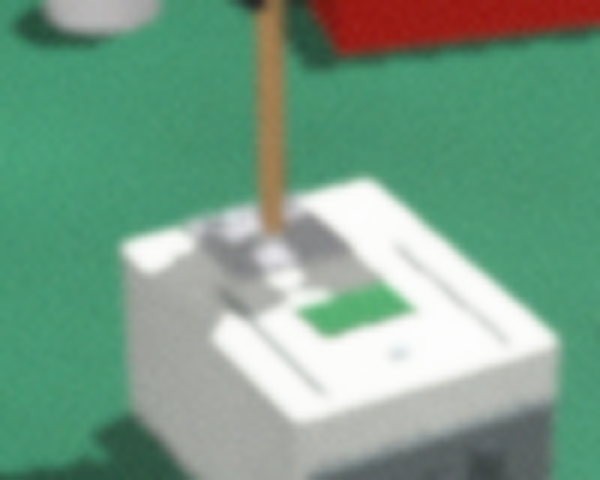

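The foot is at crop (271,232), i.e. (255.1,168.6), right over the hole position. I'll lower it gently.

servo_tool --commands '[{"dx":0,"dy":0,"dz":0.02,"spin":0,"hand":5},{"dx":0,"dy":0,"dz":0.02,"spin":0,"hand":5},{"dx":0,"dy":0,"dz":0.01,"spin":0,"hand":5},{"dx":0,"dy":0,"dz":0.01,"spin":0,"hand":5},{"dx":0,"dy":0,"dz":0,"spin":0,"hand":5}]'

```text
time: 8.75
position: [555.6, 151.5, 180.5]
orientation: [0.58, 0.814, -0.0, -0.0]
force: [0.1, 0.3, 0.5]
width: 11.1
grip_force: 25.0
```

servo_tool --commands '[{"dx":0,"dy":0,"dz":0.02,"spin":0,"hand":5},{"dx":0,"dy":0,"dz":0.01,"spin":0,"hand":5},{"dx":0,"dy":0,"dz":0,"spin":0,"hand":5}]'

```text
time: 9.12
position: [555.6, 151.5, 179.0]
orientation: [0.58, 0.814, -0.0, -0.0]
force: [1.1, 0.3, 0.3]
width: 11.3
grip_force: 25.0
```

servo_tool --commands '[{"dx":0,"dy":0,"dz":0.02,"spin":0,"hand":5},{"dx":0,"dy":0,"dz":0.02,"spin":0,"hand":5},{"dx":0,"dy":0,"dz":0,"spin":0,"hand":5}]'

```text
time: 9.5
position: [555.5, 151.5, 176.9]
orientation: [0.58, 0.814, -0.0, -0.0]
force: [-0.1, 0.4, -0.1]
width: 11.1
grip_force: 25.0
```

The foot is 4 mm below the plate top with no force, so it's in the hole. I'll carry on down to just above the highest possible pad height (75).

servo_tool --commands '[{"dx":0,"dy":0,"dz":0.04,"spin":0,"hand":5},{"dx":0,"dy":0,"dz":0.04,"spin":0,"hand":5},{"dx":0,"dy":0,"dz":0.04,"spin":0,"hand":5},{"dx":0,"dy":0,"dz":0,"spin":0,"hand":5}]'

```text
time: 10.0
position: [555.4, 151.5, 170.7]
orientation: [0.58, 0.814, -0.0, -0.0]
force: [0.0, -0.2, 0.1]
width: 11.1
grip_force: 25.0
```

servo_tool --commands '[{"dx":0,"dy":0,"dz":0.04,"spin":0,"hand":5},{"dx":0,"dy":0,"dz":0.04,"spin":0,"hand":5},{"dx":0,"dy":0,"dz":0.04,"spin":0,"hand":5},{"dx":0,"dy":0,"dz":0,"spin":0,"hand":5}]'

```text
time: 10.5
position: [555.5, 151.5, 164.7]
orientation: [0.58, 0.814, -0.0, -0.0]
force: [-0.6, 0.5, -0.1]
width: 11.0
grip_force: 25.0
```

servo_tool --commands '[{"dx":0,"dy":0,"dz":0.03,"spin":0,"hand":5},{"dx":0,"dy":0,"dz":0.03,"spin":0,"hand":5},{"dx":0,"dy":0,"dz":0,"spin":0,"hand":5}]'

```text
time: 10.88
position: [555.5, 151.5, 161.9]
orientation: [0.58, 0.814, -0.0, -0.0]
force: [0.1, -0.4, -0.6]
width: 11.0
grip_force: 25.0
```

servo_tool --commands '[{"dx":0,"dy":0,"dz":0.03,"spin":0,"hand":5},{"dx":0,"dy":0,"dz":0.03,"spin":0,"hand":5},{"dx":0,"dy":0,"dz":0,"spin":0,"hand":5}]'

```text
time: 11.25
position: [555.5, 151.5, 158.8]
orientation: [0.58, 0.814, -0.0, -0.0]
force: [0.2, 0.1, -0.8]
width: 10.9
grip_force: 25.0
```

servo_tool --commands '[{"dx":0,"dy":0,"dz":0.03,"spin":0,"hand":5},{"dx":0,"dy":0,"dz":0.03,"spin":0,"hand":5},{"dx":0,"dy":0,"dz":0,"spin":0,"hand":5}]'

```text
time: 11.62
position: [555.9, 151.5, 156.3]
orientation: [0.58, 0.814, 0.0, 0.0]
force: [0.3, 0.1, 1.6]
width: 11.3
grip_force: 25.0
```

servo_tool --commands '[{"dx":0,"dy":0,"dz":0.02,"spin":0,"hand":5},{"dx":0,"dy":0,"dz":0.02,"spin":0,"hand":5},{"dx":0,"dy":0,"dz":0,"spin":0,"hand":5}]'

```text
time: 12.0
position: [556.5, 151.6, 155.3]
orientation: [0.58, 0.814, 0.001, 0.001]
force: [-0.3, -0.1, 7.4]
width: 11.1
grip_force: 25.0
```

servo_tool --commands '[{"dx":0,"dy":0,"dz":0.02,"spin":0,"hand":5},{"dx":0,"dy":0,"dz":0.02,"spin":0,"hand":5},{"dx":0,"dy":0,"dz":0,"spin":0,"hand":5}]'

```text
time: 12.38
position: [556.6, 151.5, 153.4]
orientation: [0.58, 0.814, 0.001, 0.001]
force: [-0.5, -0.5, 7.8]
width: 11.1
grip_force: 25.0
```

servo_tool --commands '[{"dx":0,"dy":0,"dz":0.02,"spin":0,"hand":5},{"dx":0,"dy":0,"dz":0,"spin":0,"hand":5}]'

```text
time: 12.62
position: [556.6, 151.6, 152.5]
orientation: [0.58, 0.814, 0.001, 0.001]
force: [-1.1, -0.1, 6.9]
width: 10.8
grip_force: 25.0
```

Run:
```python
from h import *
to([555.5,151.5,150]); print(get_state()['ft_torque'])
s=snap('side','s3'); 
a=cv2.imread('pics/s3.png');b=cv2.imread('pics/s2.png')
for o in (0,10,24): print(proj(s,[617+.326*o,-23.5-.945*o,84]).round(1))
d=cv2.absdiff(a,b)[180:235,270:310].max(2); print(d.max(), (d>30).sum(), np.argwhere(d>30).mean(0)+[180,270] if (d>30).any() else '')
p=get_state()['position'];print(proj(s,p))
```

```text
t 12.62 pos [556.6 151.6 152.5] toolx 109.06 tilt [ 2.5e-03  2.0e-04 -1.0e+00] delta/50 [ 0.005 -0.021  0.05 ] F [-1.05 -0.08  6.9 ] w 10.8 25.0
[-0.04234203  0.1898043  -0.02968807]
[290.4 203.7]
[292.5 205.7]
[295.5 208.4]
8 0 
[255.17513711 149.66286726]
```

The drawer has not popped. The force sits flat at about 7 N as the hand descends, so the dowel is probably slipping in the grip. I'll grip harder and go on in small steps.

servo_tool --commands '[{"dx":0,"dy":0,"dz":0,"spin":0,"hand":5},{"dx":0,"dy":0,"dz":0,"spin":0,"hand":5},{"dx":0,"dy":0,"dz":0.02,"spin":0,"hand":5},{"dx":0,"dy":0,"dz":0,"spin":0,"hand":5}]' --force 50

```text
time: 13.18
position: [556.5, 151.6, 151.4]
orientation: [0.58, 0.814, 0.001, 0.001]
force: [-0.9, -0.3, 7.4]
width: 10.5
grip_force: 50.0
```

servo_tool --commands '[{"dx":0,"dy":0,"dz":0.02,"spin":0,"hand":5},{"dx":0,"dy":0,"dz":0,"spin":0,"hand":5}]'

```text
time: 13.42
position: [556.5, 151.6, 150.4]
orientation: [0.58, 0.814, 0.001, 0.001]
force: [-0.7, 0.2, 7.8]
width: 10.1
grip_force: 50.0
```

servo_tool --commands '[{"dx":0,"dy":0,"dz":0.02,"spin":0,"hand":5},{"dx":0,"dy":0,"dz":0,"spin":0,"hand":5}]'

```text
time: 13.68
position: [556.2, 151.6, 149.0]
orientation: [0.58, 0.814, 0.001, 0.001]
force: [-0.4, -0.3, 6.0]
width: 10.6
grip_force: 50.0
```

```bash
cat > chk.py <<'E'
from h import *
import sys
to([555.5,151.5,150])
s=snap('side',sys.argv[1]); a=cv2.imread(f'pics/{sys.argv[1]}.png');b=cv2.imread('pics/s2.png')
d=cv2.absdiff(a,b)[180:235,270:310].max(2); print('drawer diff',d.max(), (d>30).sum())
E
python3 chk.py s4
```

```text
t 13.68 pos [556.2 151.6 149. ] toolx 109.05 tilt [ 1.6e-03  2.0e-04 -1.0e+00] delta/50 [ 0.003 -0.014 -0.02 ] F [-0.44 -0.34  6.01] w 10.6 50.0
drawer diff 84 253
```

The force dropped and the drawer moved, so the latch has let go. I'll withdraw the dowel straight up and measure again.

servo_tool --commands '[{"dx":0,"dy":0,"dz":-0.1,"spin":0,"hand":5},{"dx":0,"dy":0,"dz":-0.2,"spin":0,"hand":5},{"dx":0,"dy":0,"dz":-0.3,"spin":0,"hand":5},{"dx":0,"dy":0,"dz":-0.4,"spin":0,"hand":5},{"dx":0,"dy":0,"dz":-0.4,"spin":0,"hand":5},{"dx":0,"dy":0,"dz":0,"spin":0,"hand":5}]'

```text
time: 14.48
position: [556.8, 151.6, 220.3]
orientation: [0.58, 0.814, 0.001, 0.002]
force: [-0.5, -1.1, -0.9]
width: 10.4
grip_force: 50.0
```

Run:
```python
from h import *
to([492.0,-316.4,200])
s=snap('side','s5');p=get_state()['position']
for o in (78,82,87): print(o,proj(s,p-[0,0,o]).round(1))
for o in (0,24): print('post',proj(s,[617+.326*o,-23.5-.945*o,84]).round(1))
a=cv2.imread('pics/s5.png')
cv2.imwrite('pics/s5c.png',cv2.resize(a[125:225,215:315],None,fx=6,fy=6,interpolation=cv2.INTER_CUBIC))
```

```text
t 14.47 pos [556.8 151.6 220.3] toolx 109.06 tilt [ 4.e-03  2.e-04 -1.e+00] delta/50 [-8.423 -4.283  0.399] F [-0.55 -1.05 -0.86] w 10.4 50.0
78 [255.1 153.5]
82 [255.1 154.9]
87 [255.1 156.5]
post [290.4 203.7]
post [295.5 208.4]
```

View pics/s5c.png

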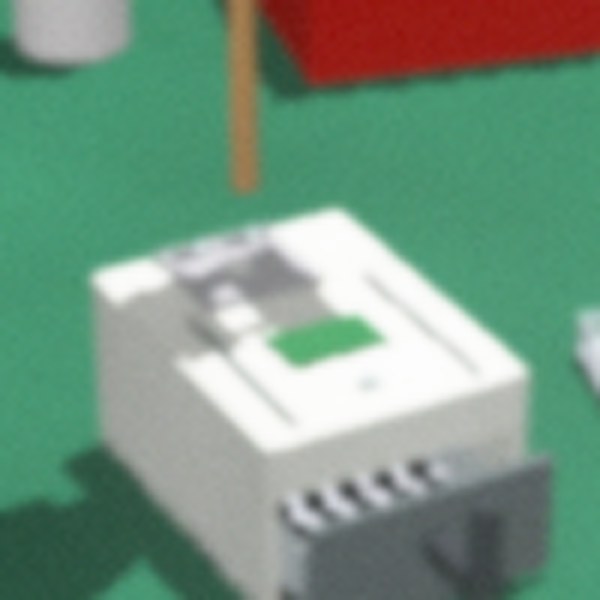

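The drawer has popped out. The dowel foot is at crop (244,191), i.e. (255.2,156.4), still 87 mm below the TCP, so it did not slip. Back to the stand.

servo_tool --commands '[{"dx":-0.8,"dy":-0.4,"dz":0,"spin":0,"hand":5},{"dx":-0.9,"dy":-0.45,"dz":0,"spin":0,"hand":5},{"dx":-0.9,"dy":-0.45,"dz":0,"spin":0,"hand":5},{"dx":-0.9,"dy":-0.45,"dz":0,"spin":0,"hand":5},{"dx":-0.9,"dy":-0.45,"dz":0,"spin":0,"hand":5},{"dx":-0.9,"dy":-0.45,"dz":0,"spin":0,"hand":5},{"dx":-0.9,"dy":-0.45,"dz":0,"spin":0,"hand":5},{"dx":-0.9,"dy":-0.45,"dz":0,"spin":0,"hand":5}]'

```text
time: 15.52
position: [502.7, -243.2, 216.9]
orientation: [0.58, 0.814, 0.0, -0.001]
force: [0.5, -0.3, -0.6]
width: 10.4
grip_force: 50.0
```

servo_tool --commands '[{"dx":-0.8,"dy":-0.45,"dz":0,"spin":0,"hand":5},{"dx":-0.52,"dy":-0.28,"dz":0.3,"spin":0,"hand":5},{"dx":0,"dy":0,"dz":0.3,"spin":0,"hand":5},{"dx":0,"dy":0,"dz":0.3,"spin":0,"hand":5},{"dx":0,"dy":0,"dz":0.3,"spin":0,"hand":5},{"dx":0,"dy":0,"dz":0,"spin":0,"hand":5},{"dx":0,"dy":0,"dz":0,"spin":0,"hand":5}]'

```text
time: 16.4
position: [491.2, -315.9, 158.4]
orientation: [0.58, 0.815, -0.0, 0.0]
force: [-1.2, -0.3, 0.3]
width: 10.3
grip_force: 50.0
```

```bash
python3 -c "
from h import *
to([492.0,-316.4,130])"
```

```text
t 16.4 pos [ 491.2 -315.9  158.4] toolx 109.11 tilt [ 4.e-04 -4.e-04 -1.e+00] delta/50 [-0.013  0.012  0.569] F [-1.23 -0.29  0.32] w 10.3 50.0
```

servo_tool --commands '[{"dx":-0.013,"dy":0.012,"dz":0.25,"spin":0,"hand":5},{"dx":0,"dy":0,"dz":0.25,"spin":0,"hand":5},{"dx":0,"dy":0,"dz":0.05,"spin":0,"hand":5},{"dx":0,"dy":0,"dz":0,"spin":0,"hand":5}]'

```text
time: 16.9
position: [491.3, -316.6, 130.0]
orientation: [0.58, 0.814, 0.0, -0.0]
force: [0.5, 0.9, -0.5]
width: 10.7
grip_force: 50.0
```

servo_tool --commands '[{"dx":0,"dy":0,"dz":0.03,"spin":0,"hand":5},{"dx":0,"dy":0,"dz":0.03,"spin":0,"hand":5},{"dx":0,"dy":0,"dz":0.03,"spin":0,"hand":5},{"dx":0,"dy":0,"dz":0,"spin":0,"hand":5}]'

```text
time: 17.4
position: [491.5, -316.7, 125.9]
orientation: [0.58, 0.814, 0.0, -0.0]
force: [0.0, 0.6, -0.2]
width: 10.8
grip_force: 50.0
```

The foot is at about 39 mm with no force, so I'll continue down.

servo_tool --commands '[{"dx":0,"dy":0,"dz":0.03,"spin":0,"hand":5},{"dx":0,"dy":0,"dz":0.03,"spin":0,"hand":5},{"dx":0,"dy":0,"dz":0.03,"spin":0,"hand":5},{"dx":0,"dy":0,"dz":0,"spin":0,"hand":5}]'

```text
time: 17.9
position: [491.4, -316.6, 121.3]
orientation: [0.58, 0.814, 0.0, -0.0]
force: [0.7, 0.1, -0.3]
width: 10.6
grip_force: 50.0
```

servo_tool --commands '[{"dx":0,"dy":0,"dz":0.06,"spin":0,"hand":5},{"dx":0,"dy":0,"dz":0.06,"spin":0,"hand":5},{"dx":0,"dy":0,"dz":0.06,"spin":0,"hand":5},{"dx":0,"dy":0,"dz":0,"spin":0,"hand":5}]'

```text
time: 18.4
position: [491.3, -316.5, 112.1]
orientation: [0.58, 0.814, 0.0, -0.0]
force: [0.5, -0.8, -0.8]
width: 10.7
grip_force: 50.0
```

servo_tool --commands '[{"dx":0,"dy":0,"dz":0.08,"spin":0,"hand":5},{"dx":0,"dy":0,"dz":0.08,"spin":0,"hand":5},{"dx":0,"dy":0,"dz":0.08,"spin":0,"hand":5},{"dx":0,"dy":0,"dz":0.04,"spin":0,"hand":5},{"dx":0,"dy":0,"dz":0,"spin":0,"hand":5}]'

```text
time: 19.02
position: [491.4, -316.6, 98.3]
orientation: [0.58, 0.814, 0.0, -0.0]
force: [0.1, 0.6, 0.6]
width: 10.5
grip_force: 50.0
```

servo_tool --commands '[{"dx":0,"dy":0,"dz":0.01,"spin":0,"hand":5},{"dx":0,"dy":0,"dz":0,"spin":0,"hand":5}]' --force 10

```text
time: 19.27
position: [491.6, -316.7, 98.1]
orientation: [0.58, 0.814, -0.0, 0.0]
force: [0.2, -0.8, -0.6]
width: 11.4
grip_force: 10.0
```

servo_tool --commands '[{"dx":0,"dy":0,"dz":0,"spin":0,"hand":14},{"dx":0,"dy":0,"dz":0,"spin":0,"hand":20},{"dx":0,"dy":0,"dz":0,"spin":0,"hand":40},{"dx":0,"dy":0,"dz":0,"spin":0,"hand":40},{"dx":0,"dy":0,"dz":-0.3,"spin":0,"hand":40},{"dx":0,"dy":0,"dz":-0.6,"spin":0,"hand":40},{"dx":0,"dy":0,"dz":-0.7,"spin":0,"hand":40},{"dx":0,"dy":0,"dz":-0.6,"spin":0,"hand":40}]'

```text
time: 20.27
position: [491.9, -317.0, 210.7]
orientation: [0.58, 0.814, -0.0, 0.001]
force: [-0.7, 0.1, -0.1]
width: 40.7
grip_force: 0.0
```

Run:
```python
from h import *
c=snap('top','t6'); s=snap('side','s6')
# post with drawer out 24 mm
to([617+.326*24,-23.5-.945*24,66-19])
print('dowel top',proj(c,[492.4,-314.8,150]).round(1),proj(s,[492.4,-314.8,150]).round(1))
for o in (0,24): print('post',o,proj(c,[617+.326*o,-23.5-.945*o,84]).round(1))
a=cv2.imread('pics/t6.png');b=cv2.imread('pics/s6.png')
cv2.imwrite('pics/c6.png',np.hstack([cv2.resize(a[160:260,220:320],(390,390),interpolation=cv2.INTER_CUBIC),cv2.resize(b[240:340,210:310],(390,390),interpolation=cv2.INTER_CUBIC)]))
```

```text
t 20.38 pos [ 493.5 -318.5  213.3] toolx 109.06 tilt [ 0.006  -0.0059 -1.    ] delta/50 [4.315 4.249 3.31 ] F [-0.32 -0.9   0.61] w 40.1 0.0
dowel top [414.9 261.6] [259.8 265.6]
post 0 [269.2 200.4]
post 24 [280.  197.1]
```

View pics/c6.png

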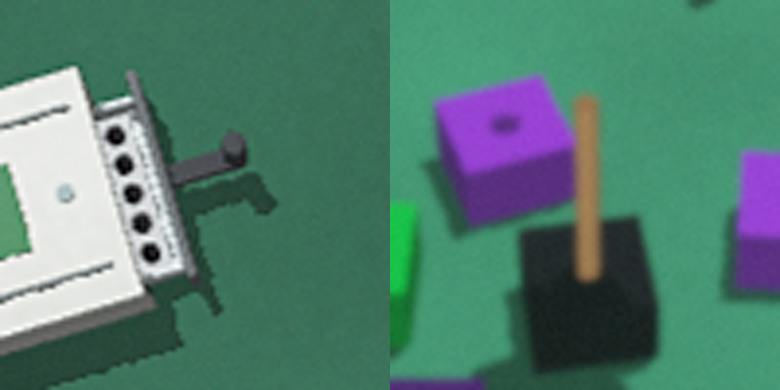

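The dowel stands upright in the black stand, with its top at about (260.5,266). The post is at (279.7,197), matching the drawer being 24 mm out. Now for the pull.

servo_tool --commands '[{"dx":0.7,"dy":0.7,"dz":0,"spin":0,"hand":40},{"dx":0.7,"dy":0.7,"dz":0,"spin":0,"hand":40},{"dx":0.7,"dy":0.7,"dz":0,"spin":0,"hand":40},{"dx":0.7,"dy":0.7,"dz":0,"spin":0,"hand":40},{"dx":0.7,"dy":0.7,"dz":0,"spin":0,"hand":40},{"dx":0.7,"dy":0.7,"dz":0,"spin":0,"hand":40},{"dx":0.1,"dy":0.05,"dz":0,"spin":0,"hand":40},{"dx":0,"dy":0,"dz":0,"spin":0,"hand":40}]'

```text
time: 21.38
position: [621.7, -44.1, 207.4]
orientation: [0.58, 0.815, -0.0, -0.0]
force: [-0.2, 0.2, 0.6]
width: 40.2
grip_force: 0.0
```

```bash
python3 -c "
from h import *
to([624.8,-46.7,47])"
```

```text
t 21.38 pos [621.7 -44.1 207.4] toolx 109.11 tilt [-1.3e-03 -2.0e-04 -1.0e+00] delta/50 [-0.071  0.046  3.207] F [-0.16  0.21  0.6 ] w 40.2 0.0
```

servo_tool --commands '[{"dx":-0.07,"dy":0.04,"dz":0.5,"spin":0,"hand":40},{"dx":0,"dy":0,"dz":0.6,"spin":0,"hand":40},{"dx":0,"dy":0,"dz":0.6,"spin":0,"hand":40},{"dx":0,"dy":0,"dz":0.6,"spin":0,"hand":40},{"dx":0,"dy":0,"dz":0.5,"spin":0,"hand":40},{"dx":0,"dy":0,"dz":0.37,"spin":0,"hand":40},{"dx":0,"dy":0,"dz":0,"spin":0,"hand":40}]'

```text
time: 22.25
position: [623.8, -47.6, 48.0]
orientation: [0.581, 0.814, -0.001, -0.001]
force: [0.1, -0.4, 1.1]
width: 40.1
grip_force: 0.0
```

servo_tool --commands '[{"dx":0,"dy":0,"dz":0,"spin":0,"hand":18},{"dx":0,"dy":0,"dz":0,"spin":0,"hand":5},{"dx":0,"dy":0,"dz":0,"spin":0,"hand":5},{"dx":0,"dy":0,"dz":0,"spin":0,"hand":5},{"dx":0,"dy":0,"dz":0,"spin":0,"hand":5}]' --force 15

```text
time: 22.88
position: [625.6, -47.1, 50.4]
orientation: [0.58, 0.814, -0.0, 0.0]
force: [-3.3, -1.4, 5.5]
width: 12.7
grip_force: 15.0
```

servo_tool --commands '[{"dx":-0.15,"dy":0,"dz":0,"spin":0,"hand":5},{"dx":-0.2,"dy":0,"dz":0,"spin":0,"hand":5},{"dx":-0.2,"dy":0,"dz":0,"spin":0,"hand":5},{"dx":-0.2,"dy":0,"dz":0,"spin":0,"hand":5},{"dx":-0.2,"dy":0,"dz":0,"spin":0,"hand":5},{"dx":-0.2,"dy":0,"dz":0,"spin":0,"hand":5},{"dx":-0.2,"dy":0,"dz":0,"spin":0,"hand":5},{"dx":0,"dy":0,"dz":0,"spin":0,"hand":5}]'

```text
time: 23.88
position: [647.5, -111.7, 50.4]
orientation: [0.58, 0.814, -0.0, 0.0]
force: [-3.0, -2.2, 6.0]
width: 12.6
grip_force: 15.0
```

servo_tool --commands '[{"dx":-0.05,"dy":0,"dz":0,"spin":0,"hand":5},{"dx":-0.05,"dy":0,"dz":0,"spin":0,"hand":5},{"dx":-0.05,"dy":0,"dz":0,"spin":0,"hand":5},{"dx":0,"dy":0,"dz":0,"spin":0,"hand":5}]'

```text
time: 24.38
position: [649.7, -117.9, 50.4]
orientation: [0.58, 0.814, -0.0, 0.0]
force: [-3.8, -0.9, 5.6]
width: 12.9
grip_force: 15.0
```

servo_tool --commands '[{"dx":-0.03,"dy":0,"dz":0,"spin":0,"hand":5},{"dx":-0.03,"dy":0,"dz":0,"spin":0,"hand":5},{"dx":0,"dy":0,"dz":0,"spin":0,"hand":5}]'

```text
time: 24.75
position: [649.9, -118.8, 50.3]
orientation: [0.58, 0.815, 0.0, -0.002]
force: [-7.2, 5.5, 10.7]
width: 12.7
grip_force: 15.0
```

servo_tool --commands '[{"dx":-0.03,"dy":0,"dz":0,"spin":0,"hand":5},{"dx":0,"dy":0,"dz":0,"spin":0,"hand":5}]'

```text
time: 25.0
position: [649.9, -118.8, 50.2]
orientation: [0.58, 0.815, 0.001, -0.003]
force: [-8.1, 9.2, 11.0]
width: 12.8
grip_force: 15.0
```

The end stop is reached: the force rises and the position stays put. I'll release and rise clear.

servo_tool --commands '[{"dx":0.05,"dy":0,"dz":-0.04,"spin":0,"hand":16},{"dx":0,"dy":0,"dz":0,"spin":0,"hand":40},{"dx":0,"dy":0,"dz":0,"spin":0,"hand":40},{"dx":0,"dy":0,"dz":0,"spin":0,"hand":40},{"dx":0,"dy":0,"dz":-0.3,"spin":0,"hand":40},{"dx":0,"dy":0,"dz":-0.6,"spin":0,"hand":40},{"dx":0,"dy":0,"dz":-0.9,"spin":0,"hand":40},{"dx":0,"dy":0,"dz":-0.9,"spin":0,"hand":40}]'

```text
time: 26.0
position: [650.4, -119.7, 188.9]
orientation: [0.58, 0.814, 0.0, 0.0]
force: [1.1, -0.4, 0.4]
width: 40.3
grip_force: 0.0
```

servo_tool --commands '[{"dx":0,"dy":0,"dz":-0.5,"spin":0,"hand":40},{"dx":0.6,"dy":-0.6,"dz":0,"spin":0,"hand":40},{"dx":0.6,"dy":-0.6,"dz":0,"spin":0,"hand":40},{"dx":0.6,"dy":-0.6,"dz":0,"spin":0,"hand":40},{"dx":0.6,"dy":-0.6,"dz":0,"spin":0,"hand":40},{"dx":0,"dy":0,"dz":0,"spin":0,"hand":40},{"dx":0,"dy":0,"dz":0,"spin":0,"hand":40}]'

```text
time: 26.88
position: [498.9, -45.8, 212.8]
orientation: [0.58, 0.814, 0.0, 0.001]
force: [0.1, -0.5, -0.5]
width: 39.8
grip_force: 0.0
```

Run:
```python
from h import *
c=snap('top','t7'); print(get_state()['force'])
for o in (98,100): print('post',o,proj(c,[617+.326*o,-23.5-.945*o,84]).round(1))
a=cv2.imread('pics/t7.png')
cv2.imwrite('pics/c7.png',cv2.resize(a[150:290,220:440],None,fx=3.6,fy=3.6,interpolation=cv2.INTER_CUBIC))
```

```text
[ 0.38173578  0.17520137 -0.64189591]
post 98 [313.2 186.8]
post 100 [314.1 186.5]
```

View pics/c7.png

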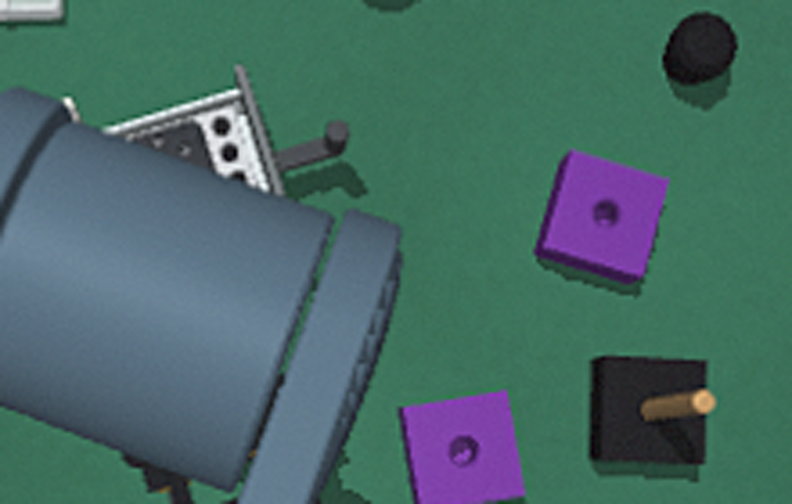

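The post is at (313.6,187), matching 98–100 mm out at the end stop that I felt. The dowel stands in its stand, with its top at (415,261.5), and the gripper is empty and clear of everything.

```bash
python3 -c "
from bench import close_job
print(close_job())"
```

```text
the job is handed in; nothing more can be done
None
```

I handed the job in with the drawer pulled out to its end stop, the dowel back in its stand, the gripper empty, and no reading above about 8 N while the dowel was in the loader; it took about 27 s of the 72 s allowed.

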